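# Stand the drained loaf tin back up and line it up with the pair

### The arm

A 7-joint arm with a two-finger parallel gripper is mounted at the origin on the work surface. World frame = base frame: x ahead of the robot, y to its left, z up, the work surface at z = 0. Lengths are in m, angles in degrees, forces in N, time in s.
With the tool pointing down it reaches from about 0.4 to 0.9 m from the base axis. Payload 5.5 kg.
Tool frame: the origin (TCP) lies between the finger pads; the fingertips stand 19 mm ahead of it and the grasp point (between the pads) is the TCP (manip.tcp_to_tips is the distance from the TCP to the fingertips, in m); z points along the fingers, y is the line along which they close (so a half turn about z gives the same grasp; the last joint's range is limited). The gripper opens to 85 mm and grips with 20 to 120 N. Pads are 22 mm wide; open, the fingers measure 114 mm over their backs; the gripper's body (76 mm by 85 mm) begins 54 mm behind the grasp point. The pads swing forward as they close: fully open they stand 13 mm farther back than shut.
Start: joints at [81.944, 28.699, -24.465, 88.831, 12.651, 65.22, -12.049], TCP at [0.255, -0.598, 0.25] pointing down, gripper open.
Joint ranges: [-164.97, 164.97], [-17.58, 116.51], [-87.97, 89.64], [11.32, 138.91], [-80.73, 260.73], [10.89, 115.49], [-147.41, 147.41]. Speed limits (degrees/s): [147.25, 147.25, 180, 180, 180, 180, 180].

### API

Orientations are given as a 3x3 rotation matrix whose columns are the frame's x, y, z axes.
In Python, from workcell import state, capture, workorder, manip gives the robot as it stands. The module is installed in compiled form; this text tells all that it offers.
- The arm moves only by the tool jog_arm, never from a script. Its argument "commands" is a list of rows, each a list of 3 entries, a list of its own where there are three numbers: the shift along the tool's x, y, z in m, then the turn about the tool's z in degrees, then the finger opening in m, from 0 to 0.0854. In form: [[[dx, dy, dz], yaw, claw], ...]. A call has 1 to 20 rows; each row shifts and turns the commanded pose from where the row before left it, along the tool's axes as they then stand; what a row does not reach is not made up. A row lasts 1/12 s, in which the tool goes at most 41.7 mm and 7.16 degrees, less where a joint would pass 70% of its speed; a pose out of reach is approached as far as the arm can. A call with a gripper value outside its range is refused whole. The fingers move at their own pace and stop on an object; "grip_force" is the grip in N (left out, the last holds). Time passes only in rows, so rows that do not move let the fingers close. It gives the time, the measured TCP pose, the force, the opening and the grip force at its end, in the units of the state.
- state(): the state, without advancing time (a new reading comes with each control period).
- capture(name): name is "scene" or "side" or "wrist"; returns a dict with "pixels" (384x512x3 uint8, red, green, blue), "intrinsics" (3x3 intrinsics, pixels), "eye" and "orientation" of the camera in the world; the wrist camera has in their place "tool_from_camera" (4x4, takes a point from camera to tool coordinates, whose origin is the TCP and whose axes are the flange's). Camera axes: x right, y down, z forward; pixel columns grow to the right and rows downward; lengths in m; the calibration is good to about 2 mm. A picture is of the moment at which its call begins: read the wrist's pose just before it. There is no depth.
- workorder.close_job(): hands the job in; it is judged then, once.
The state is a dict: "time_s": time; "joints": joint angles; "joint_velocities": joint speeds; "joint_torque": joint torques, N m; "position": TCP position; "ee_rot": TCP orientation; "ft_force": force on the tool from outside, world axes, zero at the start; "torque": the same for the moment, N m; "grip_width": finger opening in m; "finger_force": force on a finger pad.
Only numpy, scipy, OpenCV 4.12 (cv2) and the standard library are available. Lean on these libraries where they do the work, as an engineer would, in place of code of your own. Each camera call takes 0.05 s, during which the arm holds its last target. There are 200 camera calls.

### The job

The single loaf tin was left lying on its side to drain. Push it over with the fingers so that it stands on its base again, mouth up, then push it across the bench until one of its long sides is snug against and parallel to a long side of the strapped pair of tins (the ends need not be level). Only push, gently: do not grip or lift the tin, do not shove the pair out of its place, and leave the muffins, the sugar dredger and the pastry ring where they are.

Things in the scene. Friction and masses are not known exactly. Their poses are not given: they have to be found in the camera images.
- tin: The single loaf tin: dark grey steel, open top, flared 2.5 mm walls, round wired rim. Base 196 x 92, over the rim 217 x 113, height 72 mm; 0.45 kg. Origin: centre of its underside; x along its length, y across, z out through the mouth. It starts lying on its -y long side: y almost straight up, x roughly away from the robot, mouth towards the robot's right (world -y).
- tin_rim (a point): Mid-length of the single tin's +y long rim, in the middle of its 5 mm wire, 54 mm off the axis, 69.5 mm above the underside. It is the upper rim while the tin lies (its top 112 mm above the bench). About 2 N of level push on it, from the mouth side towards the base, turns the tin about the lower long edge of its base; past about 30 degrees it drops onto its base by itself.
- tin_mid (a point): The middle of the single tin: on its axis, 36 mm along z from its underside (so 36 mm above the bench when it stands on its base). A push low on the lying tin only slides it; standing, it slides under 2 to 5 N.
- pair: Two tins like the single one, on their bases side by side, mouths up, joined by a bright steel strap: 217 mm along x (roughly away from the robot), 233 mm over the rims along y, 72 mm high, 2 kg; loose, but stays put under a gentle push. Origin: centre of the underside. To the left or right of the single tin. Rim to rim with it, their centres are 173 mm apart along the pair's y.
- tray: A fixed aluminium baking tray, 280 mm along x, 190 mm along y, rim 18 mm high, floor 3 mm thick; origin at the centre of its underside. It lies on the other side of the single tin from the pair. Two muffins stand on it.
- muffin1: A baked golden-brown muffin on the tray: 54 mm across the base, 76 mm across the crown, 62 mm high; origin at the centre of its underside, z up. A bystander.
- muffin2: A second muffin, the same as the first. A bystander.
- dredger: An aluminium sugar dredger (shaker), 66 mm across, 97 mm high, upright on the bench beyond the tins; origin at the centre of its underside, z up. A bystander.
- cutter: A round steel pastry ring, 72 mm across, 40 mm high, on the bench beyond the tins; origin at the centre of its underside. A bystander.
There are look-alikes about, which are no part of the job. What is shaped like the tin but green is not meant.

How it is judged:
By the outcome, as a careful person would: the job done as asked, in the order asked, and still so for the second after the job is handed in, with the robot touching nothing.
It also fails if it takes over 48 s, if anything falls off the work surface, if the arm or the gripper's body presses on something with over 40 N, if the wrist force passes 120 N, or if a joint passes its speed limit or range.

## Working session

There is one attempt and no reset: what is moved stays moved. The work goes in short steps, Python scripts to look and compute and a tool call to move; the robot and the scene stay as the last step left them, time stands still between calls to the robot, and variables do not carry over. Pictures are saved under pics/ and viewed, at most 10 in all, crops included, and the job is handed in when it is done.

Besides the shell and the picture viewer there is one more tool, called after "Call:" in YAML: its name, and indented under it one key for each argument. jog_arm: Moves the arm, as the interface text tells. Its arguments: {"type":"object","properties":{"commands":{"type":"array"},"grip_force":{"type":"number"}},"required":["commands"]}

```bash
mkdir -p pics; python3 - <<'E'
from workcell import state,capture,manip
import cv2,numpy as np
s=state();print(s['time_s'],s['position'],np.round(s['ee_rot'],3),s['ft_force'],manip.tcp_to_tips)
for n in('scene','side'):
    c=capture(n);cv2.imwrite(f'pics/{n}0.png',c['pixels'][:,:,::-1]);print(n,np.round(c['intrinsics'],1),np.round(c['eye'],3),np.round(c['orientation'],3))
E
```

```text
0.0 [ 0.25505428 -0.59714811  0.24922545] [[ 0.92   0.393 -0.001]
 [ 0.393 -0.92   0.002]
 [ 0.    -0.002 -1.   ]] [0.14075886 0.15167091 0.61993893] 0.019
scene [[405.8   0.  254.6]
 [  0.  405.8 196.4]
 [  0.    0.    1. ]] [1.109 0.168 0.984] [[-0.262  0.791 -0.553]
 [ 0.965  0.213 -0.153]
 [-0.003 -0.573 -0.819]]
side [[386.4   0.  254.6]
 [  0.  386.4 182.3]
 [  0.    0.    1. ]] [0.289 0.995 0.726] [[-0.98  -0.114  0.164]
 [-0.2    0.521 -0.83 ]
 [ 0.009 -0.846 -0.533]]
```

View pics/scene0.png

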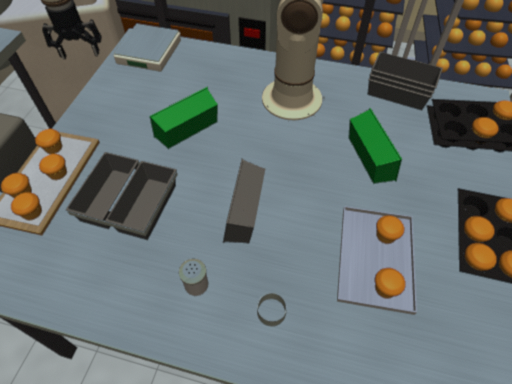

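View pics/side0.png

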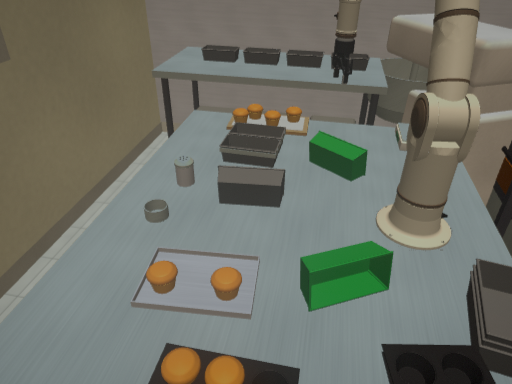

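The scene picture shows the following. Look-alikes for the dark single tin:
- the lying dark grey tin, (245,200) in scene and (252,185) in side
- the strapped pair, (123,195)
- two green tins, (185,117) and (375,147), not meant
- the dark stack, (404,80)

I choose the lying grey one at (245,200) and check it in close crops.

```bash
python3 - <<'E'
import cv2,numpy as np
a=cv2.imread('pics/scene0.png');b=cv2.imread('pics/side0.png')
# scene crop cols 60-280 rows 145-325 ; side crop cols 130-300 rows 115-225
A=cv2.resize(a[145:255,60:280],None,fx=3.6,fy=3.6,interpolation=cv2.INTER_CUBIC)
B=cv2.resize(b[120:210,140:300],None,fx=2.2,fy=2.2,interpolation=cv2.INTER_CUBIC)
B=cv2.copyMakeBorder(B,0,0,0,A.shape[1]-B.shape[1],cv2.BORDER_CONSTANT)
im=np.clip(np.vstack([A,B])*1.4,0,255).astype('uint8');print(im.shape);cv2.imwrite('pics/crop0.png',im)
E
```

```text
(594, 792, 3)
```

View pics/crop0.png

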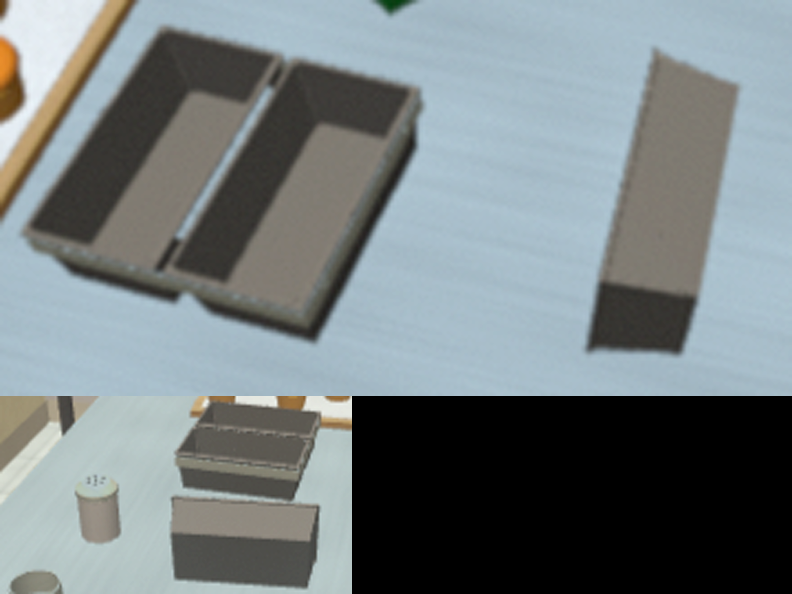

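The crop confirms it: the dark grey tin lies open side towards the pair. Its upper rim runs (655,48)-(601,283) in the crop, and the pair's rim corners are at (163,28), (420,90), (308,318) and (25,233).

```bash
cat >h.py <<'E'
import numpy as np,json,cv2
from workcell import state,capture
def cam(n):
    c=capture(n);return c
def ray(K,R,uv): 
    d=np.asarray(R)@np.linalg.inv(K)@np.array([uv[0],uv[1],1.]);return d/np.linalg.norm(d)
def onz(c,uv,z):
    d=ray(c['intrinsics'],c['orientation'],uv);e=np.asarray(c['eye']);return e+d*(z-e[2])/d[2]
def tri(c1,u1,c2,u2):
    d1=ray(c1['intrinsics'],c1['orientation'],u1);d2=ray(c2['intrinsics'],c2['orientation'],u2)
    e1,e2=np.asarray(c1['eye']),np.asarray(c2['eye'])
    t=np.linalg.lstsq(np.c_[d1,-d2],e2-e1,rcond=None)[0];p,q=e1+t[0]*d1,e2+t[1]*d2
    return np.round((p+q)/2,3),round(float(np.linalg.norm(p-q)),4)
E
python3 - <<'E'
from h import *
A=cam('scene');B=cam('side')
a=lambda u,v:(60+u/3.6,145+v/3.6); b=lambda u,v:(140+u/2.2,120+(v-396)/2.2)
print('rim near',tri(A,a(655,48),B,b(318,506)));print('rim far',tri(A,a(601,283),B,b(172,498)))
print('base near',tri(A,a(738,87),B,b(308,543)));print('base far',tri(A,a(695,297),B,b(172,531)))
print('base bot far',tri(A,a(680,353),B,b(175,578)))
for n,p in dict(nn=(163,28),np=(420,90),fp=(308,318),fn=(25,233)).items(): print('pair',n,np.round(onz(A,a(*p),.0695),3))
print('pair np tri',tri(A,a(420,90),B,b(312,437)), 'fp',tri(A,a(308,318),B,b(178,458)))
for n,p in dict(rn=(655,48),rf=(601,283)).items(): print('tin',n,np.round(onz(A,a(*p),.1105),3))
for n,p in dict(bn=(738,87),bf=(695,297)).items(): print('tin',n,np.round(onz(A,a(*p),.099),3))
print('dredger',onz(A,(193,272),.097),'ring',onz(A,(271,307),.04))
for p in((345,209),(412,213),(414,309),(338,301)):print('tray',onz(A,p,.018))
E
```

```text
rim near (array([ 0.401, -0.064,  0.107]), 0.0028)
rim far (array([ 0.615, -0.042,  0.105]), 0.0002)
base near (array([0.405, 0.004, 0.085]), 0.002)
base far (array([0.598, 0.021, 0.088]), 0.0023)
base bot far (array([ 0.6 ,  0.01, -0.  ]), 0.0001)
pair nn [ 0.454 -0.475  0.07 ]
pair np [ 0.461 -0.245  0.07 ]
pair fp [ 0.678 -0.245  0.07 ]
pair fn [ 0.666 -0.48   0.07 ]
pair np tri (array([ 0.456, -0.247,  0.104]), 0.052) fp (array([ 0.669, -0.253,  0.057]), 0.0057)
tin rn [ 0.403 -0.064  0.111]
tin rf [ 0.618 -0.041  0.111]
tin bn [0.415 0.006 0.099]
tin bf [0.605 0.024 0.099]
dredger [ 0.75869952 -0.08151725  0.097     ] ring [0.77265244 0.1134075  0.04      ]
tray [0.43272216 0.24675135 0.018     ]
tray [0.39710933 0.43098342 0.018     ]
tray [0.67900962 0.44884822 0.018     ]
tray [0.70712691 0.26765876 0.018     ]
```

Call:
jog_arm:
  commands:
    - [[0.0237, -0.0188, 0], 0, 0.085]
    - [[0.0237, -0.0188, 0], 0, 0.085]
    - [[0.0237, -0.0188, 0], 0, 0.085]
    - [[0.0237, -0.0188, 0], 0, 0.085]
    - [[0.0237, -0.0188, 0], 0, 0.085]
    - [[0.0237, -0.0188, 0], 0, 0.085]
    - [[0.0237, -0.0188, 0], 0, 0.085]
    - [[0.0237, -0.0188, 0], 0, 0.085]
    - [[0.0237, -0.0188, 0], 0, 0.085]
    - [[0.0237, -0.0188, 0], 0, 0.085]
    - [[0.0237, -0.0188, 0], 0, 0.085]
    - [[0.0237, -0.0188, 0], 0, 0.085]
    - [[0.0237, -0.0188, 0], 0, 0.085]
    - [[0.0237, -0.0188, 0], 0, 0.085]
    - [[0.0237, -0.0188, 0], 0, 0.085]
    - [[0.0237, -0.0188, 0], 0, 0.085]
    - [[0.0237, -0.0188, 0], 0, 0.085]
    - [[0.0237, -0.0188, 0], 0, 0.085]

```text
time_s: 1.7
position: [0.5151, -0.1176, 0.2504]
ee_rot: [[0.92, 0.393, 0.0], [0.393, -0.92, -0.0], [-0.0, 0.0, -1.0]]
ft_force: [0.4, 0.4, -0.9]
grip_width: 0.0849
finger_force: 0.0
```

Call:
jog_arm:
  commands:
    - [[0, 0, 0], -6.1, 0.085]
    - [[0, 0, 0], -6.1, 0.085]
    - [[0, 0, 0], -6.1, 0.085]
    - [[0, 0, 0], -6.1, 0.085]
    - [[0, 0, 0], -6.1, 0.085]
    - [[0, 0, 0], -6.1, 0.085]
    - [[0, 0, 0], -6.1, 0.085]
    - [[0, 0, 0], -6.1, 0.085]
    - [[0, 0, 0], -6.1, 0.085]
    - [[0, 0, 0], -6.1, 0.085]
    - [[0, 0, 0], -6.1, 0.085]
    - [[0, 0, 0], -6.1, 0.085]
    - [[0, 0, 0], 0, 0.085]

```text
time_s: 2.78
position: [0.5145, -0.119, 0.2501]
ee_rot: [[-0.114, 0.993, -0.0], [0.993, 0.114, 0.0], [0.0, -0.0, -1.0]]
ft_force: [0.4, -0.1, 0.8]
grip_width: 0.0848
finger_force: 0.0
```

```bash
python3 - <<'E'
from h import *
s=state();print(s['time_s'],s['position'],np.round(s['ee_rot'],3),s['joints'],s['ft_force'])
c=capture('wrist');cv2.imwrite('pics/w1.png',c['pixels'][:,:,::-1]);print(np.round(c['tool_from_camera'],3))
E
```

```text
2.7833 [ 0.51454926 -0.11897643  0.25009943] [[-0.114  0.993 -0.   ]
 [ 0.993  0.114  0.   ]
 [ 0.    -0.    -1.   ]] [ 53.47233732  22.39721145 -53.5656461  105.68576242  20.26542872
  62.12306522  -1.18455982] [ 0.35140334 -0.07611675  0.84285074]
[[ 0.001 -0.962 -0.273  0.069]
 [ 1.     0.     0.002  0.   ]
 [-0.002 -0.273  0.962 -0.124]
 [ 0.     0.     0.     1.   ]]
```

View pics/w1.png

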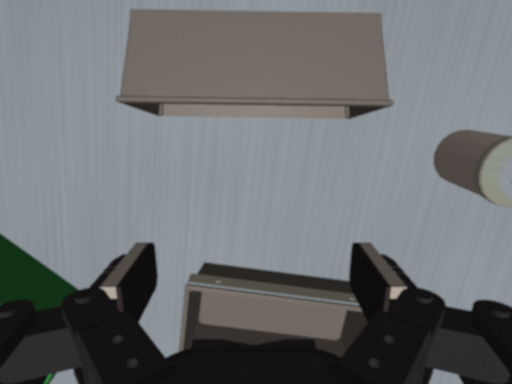

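Wrist view: the tin's upper rim runs (118,99)-(391,103), nearly parallel to the finger line. The pair's near rim starts at (190,283), and the dredger is at right (475,165).

```bash
cat >>h.py <<'E'
def wcam(s=None):
    s=s or state();c=capture('wrist');T=np.array(c['tool_from_camera']);R=np.array(s['ee_rot'])
    c['orientation']=R@T[:3,:3];c['eye']=np.array(s['position'])+R@T[:3,3];return c
E
python3 - <<'E'
from h import *
W=wcam()
print([np.round(onz(W,p,.110),4) for p in((118,98),(391,102))])
print('pair rim',[np.round(onz(W,p,.0695),4) for p in((190,281),(350,299))])
A=cam('scene');a=lambda u,v:(60+u/3.6,145+v/3.6)
print(tri(A,a(655,48),W,(118,98)),tri(A,a(601,283),W,(391,102)))
E
```

```text
[array([ 0.4036, -0.0629,  0.11  ]), array([ 0.6153, -0.0428,  0.11  ])]
pair rim [array([ 0.4623, -0.2428,  0.0695]), array([ 0.6336, -0.2461,  0.0695])]
(array([ 0.405, -0.063,  0.114]), 0.0006) (array([ 0.616, -0.042,  0.107]), 0.0011)
```

Call:
jog_arm:
  commands:
    - [[0, 0, 0.03], 1.1, 0.085]
    - [[0, 0, 0.03], 0, 0.085]
    - [[0, 0, 0.03], 0, 0.085]
    - [[0, 0, 0.03], 0, 0.085]
    - [[0, 0, 0.027], 0, 0.085]
    - [[0.01, 0, 0], 0, 0.085]
    - [[0.01, 0, 0], 0, 0.085]
    - [[0.01, 0, 0], 0, 0.085]
    - [[0.005, 0, 0], 0, 0.085]
    - [[0.004, 0, 0], 0, 0.085]
    - [[0.004, 0, 0], 0, 0.085]
    - [[0.004, 0, 0], 0, 0.085]
    - [[0.004, 0, 0], 0, 0.085]
    - [[0.004, 0, 0], 0, 0.085]
    - [[0.004, 0, 0], 0, 0.085]
    - [[0.004, 0, 0], 0, 0.085]

```text
time_s: 4.27
position: [0.509, -0.0563, 0.1034]
ee_rot: [[-0.091, 0.996, 0.0], [0.996, 0.091, -0.0], [-0.0, 0.0, -1.0]]
ft_force: [-0.6, -1.8, 1.2]
grip_width: 0.0848
finger_force: 0.6
```

Call:
jog_arm:
  commands:
    - [[0.004, 0, 0], 0, 0.085]
    - [[0.004, 0, 0], 0, 0.085]
    - [[0.004, 0, 0], 0, 0.085]
    - [[0.004, 0, 0], 0, 0.085]
    - [[0.004, 0, 0], 0, 0.085]
    - [[0.004, 0, 0], 0, 0.085]
    - [[0.004, 0, 0], 0, 0.085]
    - [[0.004, 0, 0], 0, 0.085]
    - [[0.004, 0, 0], 0, 0.085]
    - [[0.004, 0, 0], 0, 0.085]

```text
time_s: 5.1
position: [0.5053, -0.0158, 0.1033]
ee_rot: [[-0.091, 0.996, 0.0], [0.996, 0.091, 0.0], [0.0, 0.0, -1.0]]
ft_force: [-0.4, 0.1, 0.6]
grip_width: 0.0852
finger_force: 0.0
```

```bash
python3 - <<'E'
from h import *
A=cam('scene');B=cam('side')
a=A['pixels'][130:290,140:340,::-1];b=B['pixels'][90:250,150:350,::-1]
cv2.imwrite('pics/c2.png',np.clip(cv2.resize(np.hstack([a,b]),None,fx=2,fy=2,interpolation=cv2.INTER_CUBIC)*1.3,0,255))
E
```

```text
[ WARN:0@1.013] global loadsave.cpp:1063 imwrite_ Unsupported depth image for selected encoder is fallbacked to CV_8U.
```

View pics/c2.png

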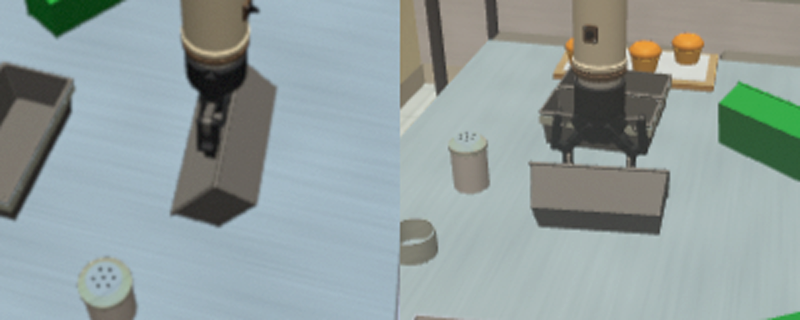

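The tin is tilting cleanly about its base edge. Its upper rim is at the fingers, and the near-bench edge is at (660,225) in the right half. I carry on.

Call:
jog_arm:
  commands:
    - [[0.004, 0, 0], 0, 0.085]
    - [[0.004, 0, 0], 0, 0.085]
    - [[0.004, 0, 0], 0, 0.085]
    - [[0.004, 0, 0], 0, 0.085]
    - [[0.004, 0, 0], 0, 0.085]
    - [[0.004, 0, 0], 0, 0.085]
    - [[0, 0, 0], 0, 0.085]
    - [[0, 0, 0], 0, 0.085]
    - [[0, 0, 0], 0, 0.085]
    - [[0, 0, 0], 0, 0.085]

```text
time_s: 6.03
position: [0.5032, 0.0073, 0.1033]
ee_rot: [[-0.091, 0.996, -0.0], [0.996, 0.091, -0.0], [-0.0, -0.0, -1.0]]
ft_force: [0.1, -0.3, 0.4]
grip_width: 0.0851
finger_force: 0.0
```

```bash
python3 - <<'E'
from h import *
A=cam('scene');B=cam('side')
a=A['pixels'][130:290,140:340,::-1];b=B['pixels'][90:250,150:350,::-1]
cv2.imwrite('pics/c3.png',cv2.convertScaleAbs(cv2.resize(np.hstack([a,b]),None,fx=2,fy=2,interpolation=cv2.INTER_CUBIC),alpha=1.3))
E
```

```text
(no output)
```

View pics/c3.png

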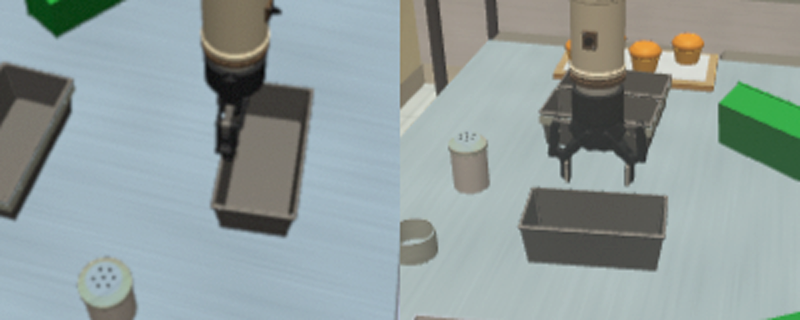

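The tin now stands on its base, mouth up, with its rim at (217,207)-(312,88) in the left half. I raise the hand and measure it.

Call:
jog_arm:
  commands:
    - [[0, 0, -0.03], 0, 0.085]
    - [[0, 0, -0.03], 0, 0.085]
    - [[0, 0, -0.03], 0, 0.085]
    - [[0, 0, -0.03], 0, 0.085]
    - [[0, 0, -0.03], 0, 0.085]
    - [[0, 0, 0], 0, 0.085]
    - [[0, 0, 0], 0, 0.085]

```text
time_s: 6.72
position: [0.5044, 0.0072, 0.255]
ee_rot: [[-0.09, 0.996, 0.004], [0.996, 0.09, -0.001], [-0.002, 0.004, -1.0]]
ft_force: [0.5, -0.4, -0.8]
grip_width: 0.0857
finger_force: 0.0
```

```bash
python3 - <<'E'
from h import *
W=wcam();cv2.imwrite('pics/w4.png',cv2.convertScaleAbs(W['pixels'][:,:,::-1],alpha=1.2))
print(state()['position'])
E
```

```text
[0.50320957 0.00703877 0.25348495]
```

View pics/w4.png

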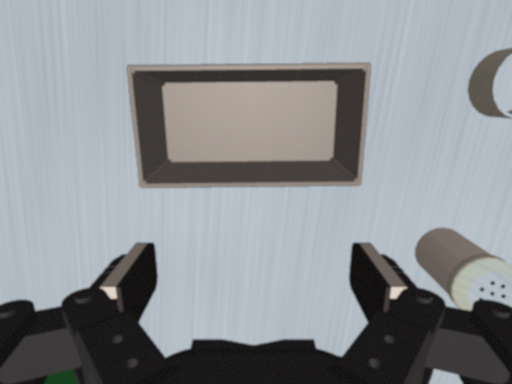

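The tin's rim corners are at (127,65), (371,63), (361,185) and (140,187).

```bash
python3 - <<'E'
from h import *
W=wcam();P=np.array([onz(W,p,.0705) for p in((127,65),(371,63),(361,186),(140,188))])[:,:2]
print(np.round(P,4),P.mean(0))
for i,j in((0,1),(3,2)):d=P[j]-P[i];print(np.linalg.norm(d),np.degrees(np.arctan2(d[1],d[0])))
E
```

```text
[[ 0.3851  0.092 ]
 [ 0.5986  0.1132]
 [ 0.6102  0.0017]
 [ 0.3962 -0.0197]] [0.49752916 0.04679779]
0.2145255058971255 5.679427172671165
0.21507441395548604 5.724870559267977
```

Call:
jog_arm:
  commands:
    - [[0.02, 0, 0], 0, 0.085]
    - [[0.02, 0, 0], -0.4, 0.085]
    - [[0, 0, 0.025], 0, 0.085]
    - [[0, 0, 0.025], 0, 0.085]
    - [[0, 0, 0.025], 0, 0.085]
    - [[0, 0, 0.025], 0, 0.085]
    - [[0, 0, 0.025], 0, 0.085]
    - [[0, 0, 0.025], 0, 0.085]
    - [[0, 0, 0.02], 0, 0.085]
    - [[0, 0, 0.02], 0, 0.085]
    - [[0, 0, 0.018], 0, 0.085]
    - [[0, 0, 0], 0, 0.085]
    - [[-0.01, 0, 0], 0, 0.085]
    - [[-0.01, 0, 0], 0, 0.085]
    - [[0, 0, 0], 0, 0.085]

```text
time_s: 8.07
position: [0.5022, 0.0243, 0.0458]
ee_rot: [[-0.095, 0.995, 0.001], [0.995, 0.095, -0.002], [-0.002, 0.0, -1.0]]
ft_force: [-0.8, -0.5, -0.3]
grip_width: 0.0852
finger_force: 0.0
```

Call:
jog_arm:
  commands:
    - [[-0.005, 0, 0], 0, 0.085]
    - [[-0.005, 0, 0], 0, 0.085]
    - [[-0.005, 0, 0], 0, 0.085]
    - [[-0.005, 0, 0], 0, 0.085]
    - [[-0.005, 0, 0], 0, 0.085]
    - [[-0.005, 0, 0], 0, 0.085]
    - [[-0.005, 0, 0], 0, 0.085]

```text
time_s: 8.65
position: [0.5054, -0.0059, 0.0458]
ee_rot: [[-0.1, 0.995, 0.001], [0.995, 0.1, 0.002], [0.002, 0.002, -1.0]]
ft_force: [-0.4, 4.8, 3.1]
grip_width: 0.085
finger_force: 2.7
```

Call:
jog_arm:
  commands:
    - [[-0.006, 0, 0], 0.35, 0.085]
    - [[-0.006, 0, 0], 0.35, 0.085]
    - [[-0.006, 0, 0], 0.35, 0.085]
    - [[-0.006, 0, 0], 0.35, 0.085]
    - [[-0.006, 0, 0], 0.35, 0.085]
    - [[-0.006, 0, 0], 0.35, 0.085]
    - [[-0.006, 0, 0], 0.35, 0.085]
    - [[-0.006, 0, 0], 0.35, 0.085]
    - [[-0.006, 0, 0], 0.35, 0.085]
    - [[-0.006, 0, 0], 0.35, 0.085]
    - [[-0.006, 0, 0], 0.35, 0.085]
    - [[-0.006, 0, 0], 0.35, 0.085]
    - [[-0.006, 0, 0], 0.35, 0.085]
    - [[-0.006, 0, 0], 0.35, 0.085]
    - [[-0.006, 0, 0], 0.35, 0.085]
    - [[-0.006, 0, 0], 0.35, 0.085]
    - [[-0.006, 0, 0], 0.35, 0.085]
    - [[-0.006, 0, 0], 0.35, 0.085]
    - [[-0.006, 0, 0], 0.35, 0.085]
    - [[-0.006, 0, 0], 0.35, 0.085]

```text
time_s: 10.32
position: [0.5102, -0.1258, 0.0457]
ee_rot: [[0.022, 1.0, 0.001], [1.0, -0.022, 0.002], [0.002, 0.001, -1.0]]
ft_force: [-0.2, 5.0, 2.7]
grip_width: 0.0852
finger_force: 2.7
```

Call:
jog_arm:
  commands:
    - [[-0.006, 0, 0], 0, 0.085]
    - [[-0.006, 0, 0], 0, 0.085]
    - [[-0.006, 0, 0], 0, 0.085]
    - [[-0.006, 0, 0], 0, 0.085]
    - [[-0.006, 0, 0], 0, 0.085]
    - [[-0.006, 0, 0], 0, 0.085]
    - [[-0.006, 0, 0], 0, 0.085]
    - [[-0.006, 0, 0], 0, 0.085]
    - [[-0.006, 0, 0], 0, 0.085]
    - [[0, 0, 0], 0, 0.085]

```text
time_s: 11.15
position: [0.5087, -0.1817, 0.0455]
ee_rot: [[0.024, 1.0, 0.001], [1.0, -0.024, 0.0], [0.0, 0.001, -1.0]]
ft_force: [0.4, 5.0, 3.1]
grip_width: 0.0849
finger_force: 2.6
```

```bash
python3 - <<'E'
from h import *
A=cam('scene');B=cam('side')
a=A['pixels'][140:260,60:280,::-1];b=B['pixels'][90:250,150:350,::-1]
cv2.imwrite('pics/c5.png',cv2.convertScaleAbs(cv2.resize(a,None,fx=3.6,fy=3.6,interpolation=cv2.INTER_CUBIC),alpha=1.3))
E
```

```text
(no output)
```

View pics/c5.png

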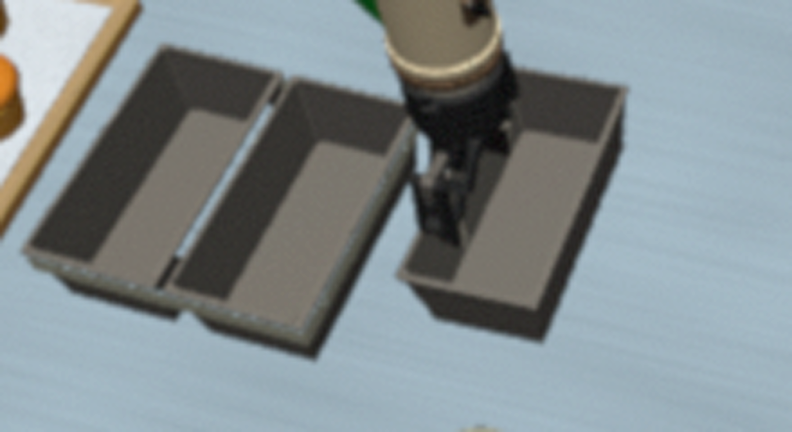

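The tin stands upright, about 4 cm short of the pair and nearly parallel to it. Its rim corners are at (400,277), (543,308) and (627,88).

```bash
python3 - <<'E'
from h import *
A=cam('scene');a=lambda u,v:(60+u/3.6,140+v/3.6)
ang=lambda p,q:np.degrees(np.arctan2(*(q-p)[1::-1]))
f=[onz(A,a(*p),.0705) for p in((400,277),(543,308),(627,88))];print(np.round(f,4),ang(f[2],f[1]),ang(f[0],f[1])-90)
g=[onz(A,a(*p),.0705) for p in((165,46),(308,336),(25,251))];print(np.round(g,4),ang(g[0],g[2]),ang(g[2],g[1])-90)
# unoccluded stretch of the pair's +y rim from the t=0 picture: sub-pixel line through steep edge per row
c=cv2.imread('pics/scene0.png');L=c.astype(float).sum(2);L=cv2.GaussianBlur(L,(3,3),0);pts=[]
for v in range(176,228,2):
    u0=420/3.6+60+(v-170)*(-112/228);r=np.arange(int(u0)-6,int(u0)+12);g_=np.diff(L[v,r]);pts.append((r[np.argmax(g_)]+.5,v))
print(pts[::4])
E
```

```text
[[ 0.6146 -0.1998  0.0705]
 [ 0.6123 -0.0893  0.0705]
 [ 0.3986 -0.0902  0.0705]] 0.23800156280896018 1.1534550723064712
[[ 0.4547 -0.4723  0.0705]
 [ 0.6785 -0.2449  0.0705]
 [ 0.6661 -0.4794  0.0705]] -1.9373048756446851 -3.0146712633358703
[(np.float64(176.5), 176), (np.float64(175.5), 184), (np.float64(171.5), 192), (np.float64(167.5), 200), (np.float64(163.5), 208), (np.float64(159.5), 216), (np.float64(155.5), 224)]
```

Call:
jog_arm:
  commands:
    - [[-0.004, 0, 0], 0.1, 0.085]
    - [[-0.004, 0, 0], 0.1, 0.085]
    - [[-0.004, 0, 0], 0.1, 0.085]
    - [[-0.004, 0, 0], 0.1, 0.085]
    - [[-0.004, 0, 0], 0, 0.085]
    - [[-0.004, 0, 0], 0, 0.085]
    - [[-0.004, 0, 0], 0, 0.085]
    - [[-0.004, 0, 0], 0, 0.085]
    - [[-0.003, 0, 0], 0, 0.085]

```text
time_s: 12.05
position: [0.5073, -0.2168, 0.0453]
ee_rot: [[0.031, 1.0, -0.0], [1.0, -0.031, -0.0], [-0.0, -0.0, -1.0]]
ft_force: [-0.2, 4.8, 2.8]
grip_width: 0.085
finger_force: 2.5
```

```bash
python3 - <<'E'
from h import *
A=cam('scene')
a=A['pixels'][140:255,60:260,::-1]
cv2.imwrite('pics/c6.png',cv2.convertScaleAbs(cv2.resize(a,None,fx=4,fy=4,interpolation=cv2.INTER_CUBIC),alpha=1.3))
E
```

```text
(no output)
```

View pics/c6.png

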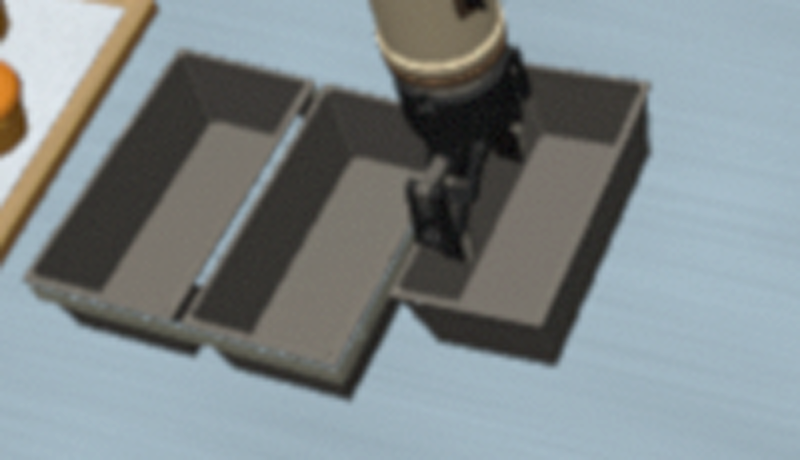

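The tin's far rim corner at (398,293) is a few millimetres off the pair's rim. I go on in small steps, watching the force.

Call:
jog_arm:
  commands:
    - [[-0.002, 0, 0], 0, 0.085]
    - [[-0.002, 0, 0], 0, 0.085]

```text
time_s: 12.27
position: [0.5072, -0.22, 0.0453]
ee_rot: [[0.031, 1.0, -0.0], [1.0, -0.031, 0.0], [0.0, -0.0, -1.0]]
ft_force: [0.2, 4.5, 2.3]
grip_width: 0.0849
finger_force: 2.6
```

Call:
jog_arm:
  commands:
    - [[-0.0015, 0, 0], 0, 0.085]
    - [[-0.001, 0, 0], 0, 0.085]

```text
time_s: 12.43
position: [0.5072, -0.2227, 0.0453]
ee_rot: [[0.031, 1.0, -0.0], [1.0, -0.031, 0.0], [0.0, -0.0, -1.0]]
ft_force: [0.1, 4.6, 3.0]
grip_width: 0.0849
finger_force: 2.6
```

Call:
jog_arm:
  commands:
    - [[-0.001, 0, 0], 0, 0.085]
    - [[-0.001, 0, 0], 0, 0.085]

```text
time_s: 12.6
position: [0.5072, -0.2246, 0.0453]
ee_rot: [[0.031, 1.0, -0.0], [1.0, -0.031, 0.0], [0.0, -0.0, -1.0]]
ft_force: [0.7, 4.4, 2.0]
grip_width: 0.0848
finger_force: 2.6
```

Call:
jog_arm:
  commands:
    - [[-0.001, 0, 0], 0, 0.085]
    - [[-0.001, 0, 0], 0, 0.085]

```text
time_s: 12.77
position: [0.5072, -0.2256, 0.0453]
ee_rot: [[0.03, 1.0, -0.0], [1.0, -0.03, 0.001], [0.001, -0.0, -1.0]]
ft_force: [0.2, 9.0, 2.4]
grip_width: 0.0849
finger_force: 4.6
```

Call:
jog_arm:
  commands:
    - [[-0.001, 0, 0], 0, 0.085]

```text
time_s: 12.85
position: [0.5071, -0.2257, 0.0453]
ee_rot: [[0.03, 1.0, -0.0], [1.0, -0.03, 0.002], [0.002, -0.0, -1.0]]
ft_force: [-1.2, 11.6, 3.6]
grip_width: 0.0851
finger_force: 5.6
```

Call:
jog_arm:
  commands:
    - [[-0.001, 0, 0], 0, 0.085]

```text
time_s: 12.93
position: [0.5072, -0.2258, 0.0453]
ee_rot: [[0.029, 1.0, -0.0], [1.0, -0.029, 0.003], [0.003, -0.0, -1.0]]
ft_force: [-1.0, 12.1, 5.2]
grip_width: 0.0852
finger_force: 6.5
```

Contact: the force has stepped from 4.5 to 12 N. I back off, rise and look.

Call:
jog_arm:
  commands:
    - [[0.01, 0, 0], 0, 0.085]
    - [[0.01, 0, 0], 0, 0.085]
    - [[0.01, 0, 0], 0, 0.085]
    - [[0, 0, 0], 0, 0.085]
    - [[0, 0, -0.03], 0, 0.085]
    - [[0, 0, -0.03], 0, 0.085]
    - [[0, 0, -0.03], 0, 0.085]
    - [[0, 0, -0.03], 0, 0.085]
    - [[0, 0, -0.03], 0, 0.085]
    - [[0, 0, -0.03], 0, 0.085]
    - [[0, 0, -0.025], 0, 0.085]
    - [[-0.01, 0, 0], 0, 0.085]
    - [[-0.01, 0, 0], 0, 0.085]
    - [[-0.01, 0, 0], 0, 0.085]
    - [[0, 0, 0], 0, 0.085]
    - [[0, 0, 0], 0, 0.085]
    - [[0, 0, 0], 0, 0.085]

```text
time_s: 14.35
position: [0.5064, -0.2283, 0.249]
ee_rot: [[0.031, 1.0, -0.002], [1.0, -0.031, 0.002], [0.002, -0.002, -1.0]]
ft_force: [0.3, 0.3, -0.7]
grip_width: 0.0851
finger_force: 0.0
```

```bash
python3 - <<'E'
from h import *
W=wcam();print(state()['position'])
A=cam('scene');a=cv2.resize(A['pixels'][140:255,60:260],None,fx=2,fy=2,interpolation=cv2.INTER_CUBIC)
w=W['pixels'].copy();w=cv2.copyMakeBorder(w,0,0,0,288,cv2.BORDER_CONSTANT);w[:180,512:]=A['pixels'][130:310,55:343]
cv2.imwrite('pics/w7.png',cv2.convertScaleAbs(w[:,:,::-1],alpha=1.2))
E
```

```text
[ 0.50668387 -0.22791268  0.24935566]
```

View pics/w7.png

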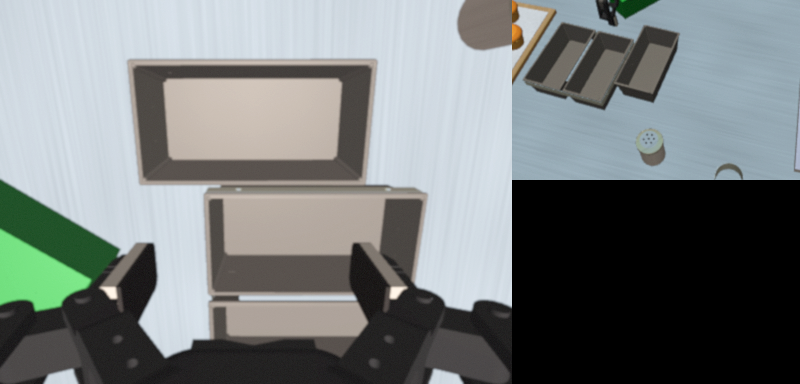

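The tin is rim to rim with the pair: tin rim at row 184 from col 140 to 366, pair rim at about row 189 from col 207 to 427. I measure the gap and angle numerically.

```bash
python3 - <<'E'
from h import *
W=wcam();g=W['pixels'].astype(float).sum(2)/3
print('rows 178..198')
for u in(160,190,215,235,260,290,320,345,358,380,400):print(u,g[178:199,u-2:u+3].mean(1).astype(int))
ang=lambda p,q:np.degrees(np.arctan2(*(q-p)[1::-1]))
# edges: strongest dark->bright inside transitions: tin outer far rim, tin inner top of near rim; pair inner near rim
def line(us,r0,r1,sgn):
    P=[]
    for u in us:
        d=sgn*np.diff(g[r0:r1,u-1:u+2].mean(1));i=int(np.argmax(d));P.append((u,r0+i+.5+ (0 if i in(0,len(d)-1) else .5*(d[i-1]-d[i+1])/(d[i-1]-2*d[i]+d[i+1]))))
    k=np.polyfit(*np.array(P).T,1);q=[onz(W,(u,np.polyval(k,u)),.0705) for u in(us[0],us[-1])];print(np.round(q,4),'yaw',ang(*q))
line(range(140,370,6),52,66,-1)
line(range(150,205,4),180,192,1)
line(range(170,360,6),172,184,1)
line(range(240,370,6),188,200,1)
line(range(235,345,6),285,300,1)
E
```

```text
rows 178..198
160 [ 69  74  94 120 134 136 137 154 173 182 183 184 183 183 184 184 183 184
 183 183 183]
190 [ 69  70  89 117 134 136 139 155 174 183 185 185 185 185 185 185 185 185
 185 185 185]
215 [ 69  70  89 117 134 137 139 155 165 149 120 104 104 109 118 124 135 150
 157 152 128]
235 [ 69  70  89 118 134 137 124  97  76  91 115 128 125 117 119 123 135 151
 158 158 153]
260 [ 68  70  89 117 134 136 125  98  77  87  99 103 103 108 116 123 135 151
 159 159 154]
290 [ 69  70  89 117 133 136 124  98  76  87  99 102 103 109 117 122 134 149
 156 156 152]
320 [ 69  71  88 117 133 136 124  98  78  87  98 101 103 107 116 121 132 146
 153 153 149]
345 [ 68  70  88 116 133 135 124  98  75  81  95 100 103 108 116 121 131 142
 150 149 147]
358 [ 90 102 113 125 134 135 124  98  75  81  95 101 103 108 116 121 130 142
 148 148 146]
380 [184 184 184 184 183 180 163 126  84  81  95 101 103 108 116 120 128 139
 145 145 144]
400 [179 179 179 179 179 179 180 179 173 152 123 106 103 108 116 120 127 137
 142 137 115]
[[ 0.4122 -0.1293  0.0705]
 [ 0.6102 -0.1344  0.0705]] yaw -1.4760969719264125
[[ 0.409  -0.2329  0.0705]
 [ 0.4586 -0.2344  0.0705]] yaw -1.6806323441737017
[[ 0.4281 -0.2334  0.0705]
 [ 0.6057 -0.2387  0.0705]] yaw -1.6962360163314096
[[ 0.4943 -0.2492  0.0705]
 [ 0.6161 -0.2528  0.0705]] yaw -1.6968201498146274
[[ 0.4848 -0.356   0.0705]
 [ 0.5988 -0.3596  0.0705]] yaw -1.8097137114311987
```

Call:
jog_arm:
  commands:
    - [[-0.02, 0, 0], 0, 0.085]
    - [[-0.02, 0, 0], 0, 0.085]
    - [[-0.02, 0, 0], 0, 0.085]
    - [[-0.02, 0, 0], 0, 0.085]
    - [[0, 0, 0], 0, 0.085]
    - [[0, 0, 0], 0, 0.085]
    - [[0, 0, 0], 0, 0.085]

```text
time_s: 15.08
position: [0.5048, -0.3073, 0.2501]
ee_rot: [[0.03, 1.0, -0.0], [1.0, -0.03, 0.001], [0.001, -0.0, -1.0]]
ft_force: [-0.2, 0.8, -0.2]
grip_width: 0.0851
finger_force: 0.0
```

```bash
python3 - <<'E'
from h import *
W=wcam();g=W['pixels'].astype(float).sum(2)/3
print(np.round(W['eye'],4))
for x in(.50,.53,.57,.60,.64):
    ys=np.arange(-.222,-.272,-.001);R=np.array(W['orientation']);K=W['intrinsics'];e=W['eye']
    pr=[]
    for y in ys:
        yy=y-np.tan(np.radians(1.7))*(x-.5)
        c=R.T@(np.array([x,yy,.0705])-e);p=K@(c/c[2]);pr.append(cv2.getRectSubPix(g.astype('float32'),(3,1),(float(p[0]),float(p[1]))).mean())
    print(x,np.array(pr).astype(int))
E
```

```text
[ 0.5071 -0.2389  0.3743]
0.5 [161 161 160 160 160 160 158 143 107  76  66  66  77 108 135 145 139 130
 144 168 178 180 180 180 177 162 139 138 151 156 141 104  65  64 104 140
 155 157 156 156 156 156 155 155 155 155 154 155 154 154 154]
0.53 [159 159 159 159 159 159 157 141 106  75  66  67  78 108 134 144 138 129
 145 170 179 181 181 181 178 163 140 139 152 156 140 103  64  65 104 140
 153 155 155 155 155 154 154 154 154 154 154 153 153 153 153]
0.57 [154 154 153 154 154 153 151 135 101  74  66  67  77 107 132 141 136 128
 144 167 176 178 178 178 174 159 138 136 148 151 135  99  62  64 102 136
 149 151 151 150 150 150 150 150 149 149 149 149 149 149 148]
0.6 [ 56  56  56  56  57  56  56  59  63  66  65  63  74 105 130 138 132 121
 130 160 174 177 176 176 172 157 136 133 143 144 129  94  60  64 100 132
 144 146 146 146 146 145 145 145 145 145 145 145 145 144 144]
0.64 [177 176 176 176 176 176 177 176 177 177 176 176 176 176 176 176 176 177
 176 177 176 176 176 176 173 156 134 131 137 138 122  90  60  52  54  55
  55  55  56  56  55  56  55  56  57  56  56  56  56  56  55]
```

Seen straight down, about 7.5 mm of bench still shows between the parallel rims. The finger links, not the tin, must have met the pair's rim. I'll finish the push with the fingers closed and held higher, so the links stay above the rims.

Call:
jog_arm:
  commands:
    - [[0.0195, 0, 0], 0, 0]
    - [[0.0195, 0, 0], 0, 0]
    - [[0.0195, 0, 0], 0, 0]
    - [[0.0195, 0, 0], 0, 0]
    - [[0.0195, 0, 0], 0, 0]
    - [[0.0195, 0, 0], 0, 0]
    - [[0, 0, 0], 0, 0]
    - [[0, 0, 0], 0, 0]
    - [[0, 0, 0.026], 0, 0]
    - [[0, 0, 0.026], 0, 0]
    - [[0, 0, 0.026], 0, 0]
    - [[0, 0, 0.026], 0, 0]
    - [[0, 0, 0.026], 0, 0]
    - [[0, 0, 0.026], 0, 0]
    - [[0, 0, 0.026], 0, 0]
    - [[0, 0, 0], 0, 0]
    - [[0, 0, 0], 0, 0]

```text
time_s: 16.55
position: [0.5072, -0.1916, 0.0674]
ee_rot: [[0.031, 1.0, -0.003], [1.0, -0.031, 0.001], [0.001, -0.003, -1.0]]
ft_force: [0.7, -0.5, -0.0]
grip_width: -0.0001
finger_force: 0.0
```

Call:
jog_arm:
  commands:
    - [[-0.005, 0, 0], 0, 0]
    - [[-0.005, 0, 0], 0, 0]
    - [[-0.005, 0, 0], 0, 0]
    - [[-0.005, 0, 0], 0, 0]
    - [[-0.003, 0, 0], 0, 0]

```text
time_s: 16.97
position: [0.5078, -0.2164, 0.0692]
ee_rot: [[0.032, 0.999, 0.001], [0.999, -0.032, -0.001], [-0.001, 0.001, -1.0]]
ft_force: [-0.8, -0.2, 0.6]
grip_width: 0.0
finger_force: 0.0
```

Call:
jog_arm:
  commands:
    - [[-0.003, 0, 0], 0, 0]
    - [[-0.003, 0, 0], 0, 0]

```text
time_s: 17.13
position: [0.5073, -0.2212, 0.0686]
ee_rot: [[0.031, 1.0, 0.0], [1.0, -0.031, -0.0], [-0.0, 0.0, -1.0]]
ft_force: [-0.1, -0.2, 1.1]
grip_width: -0.0002
finger_force: 0.0
```

Call:
jog_arm:
  commands:
    - [[-0.002, 0, 0], 0, 0]
    - [[-0.002, 0, 0], 0, 0]

```text
time_s: 17.3
position: [0.5073, -0.2231, 0.0684]
ee_rot: [[0.03, 1.0, 0.0], [1.0, -0.03, 0.002], [0.002, -0.0, -1.0]]
ft_force: [-0.4, 5.3, 1.4]
grip_width: 0.0
finger_force: 2.3
```

Call:
jog_arm:
  commands:
    - [[-0.0015, 0, 0], 0, 0]
    - [[-0.0015, 0, 0], 0, 0]
    - [[-0.0015, 0, 0], 0, 0]

```text
time_s: 17.55
position: [0.5072, -0.2283, 0.0683]
ee_rot: [[0.03, 1.0, 0.0], [1.0, -0.03, 0.001], [0.001, 0.0, -1.0]]
ft_force: [0.4, 4.8, 1.7]
grip_width: -0.0
finger_force: 2.2
```

Call:
jog_arm:
  commands:
    - [[-0.001, 0, 0], 0, 0]

```text
time_s: 17.63
position: [0.5072, -0.2286, 0.0682]
ee_rot: [[0.03, 1.0, 0.0], [1.0, -0.03, 0.002], [0.002, 0.0, -1.0]]
ft_force: [0.4, 7.9, 1.8]
grip_width: -0.0002
finger_force: 4.2
```

Call:
jog_arm:
  commands:
    - [[-0.001, 0, 0], 0, 0]

```text
time_s: 17.72
position: [0.5072, -0.2287, 0.0682]
ee_rot: [[0.029, 1.0, 0.0], [1.0, -0.029, 0.003], [0.003, -0.0, -1.0]]
ft_force: [0.1, 9.6, 2.8]
grip_width: -0.0005
finger_force: 5.2
```

Call:
jog_arm:
  commands:
    - [[-0.001, 0, 0], 0, 0]

```text
time_s: 17.8
position: [0.5072, -0.2288, 0.0682]
ee_rot: [[0.029, 1.0, -0.0], [1.0, -0.029, 0.004], [0.004, -0.0, -1.0]]
ft_force: [-1.1, 11.0, 3.9]
grip_width: -0.0002
finger_force: 6.2
```

Call:
jog_arm:
  commands:
    - [[0.01, 0, 0], 0, 0]
    - [[0.01, 0, 0], 0, 0]
    - [[0, 0, 0], 0, 0]
    - [[0, 0, -0.03], 0, 0]
    - [[0, 0, -0.03], 0, 0]
    - [[0, 0, -0.03], 0, 0]
    - [[0, 0, -0.03], 0, 0]
    - [[0, 0, -0.03], 0, 0]
    - [[0, 0, -0.032], 0, 0]
    - [[-0.02, 0, 0], 0, 0]
    - [[-0.02, 0, 0], 0, 0]
    - [[-0.02, 0, 0], 0, 0]
    - [[-0.02, 0, 0], 0, 0]
    - [[-0.02, 0, 0], 0, 0.085]
    - [[0, 0, 0], 0, 0.085]
    - [[0, 0, 0], 0, 0.085]
    - [[0, 0, 0], 0, 0.085]
    - [[0, 0, 0], 0, 0.085]

```text
time_s: 19.3
position: [0.5047, -0.311, 0.2504]
ee_rot: [[0.029, 1.0, 0.0], [1.0, -0.029, -0.0], [-0.0, 0.0, -1.0]]
ft_force: [0.4, 0.3, 0.4]
grip_width: 0.0604
finger_force: 0.0
```

```bash
cat >gap.py <<'E'
from h import *
W=wcam();g=W['pixels'].astype(float).sum(2)/3
print(np.round(W['eye'],4))
for x in(.43,.48,.53,.57,.60,.64):
    ys=np.arange(-.222,-.272,-.001);R=np.array(W['orientation']);K=W['intrinsics'];e=W['eye']
    pr=[]
    for y in ys:
        yy=y-np.tan(np.radians(1.7))*(x-.5)
        c=R.T@(np.array([x,yy,.0705])-e);p=K@(c/c[2]);pr.append(cv2.getRectSubPix(g.astype('float32'),(3,1),(float(p[0]),float(p[1]))).mean())
    print(x,np.array(pr).astype(int))
E
python3 gap.py
```

```text
[ 0.5069 -0.2424  0.3746]
0.43 [155 155 154 153 153 153 154 153 148 133 113  97  81  72  70  70  76 104
 134 146 142 130 135 167 183 186 186 186 186 186 186 186 186 186 186 186
 186 186 186 186 186 186 186 186 186 186 185 186 186 186 186]
0.48 [165 165 165 165 165 165 165 165 165 165 165 152 117  81  70  69  73 102
 136 150 146 131 138 170 183 171 148 144 158 164 150 110  69  56  74 109
 133 148 157 161 162 161 161 161 161 161 160 160 160 160 160]
0.53 [166 165 165 165 165 165 165 165 165 165 164 151 114  80  70  70  74 104
 137 150 145 132 141 170 182 168 146 143 158 163 151 114  73  59  88 134
 157 162 162 161 161 161 161 160 160 160 160 160 159 159 159]
0.57 [159 160 160 159 160 160 159 159 159 159 158 144 109  78  70  69  75 104
 135 145 141 130 141 168 179 168 148 143 153 158 144 109  70  57  77 120
 147 155 157 156 156 156 156 156 155 156 155 155 155 155 155]
0.6 [ 59  59  59  59  58  59  58  59  59  59  60  61  65  69  69  66  73 103
 132 143 139 129 141 168 177 166 145 140 149 152 138 104  68  56  77 117
 143 150 152 151 151 151 151 151 151 151 150 150 150 150 150]
0.64 [182 182 182 183 182 182 182 182 182 182 182 182 182 182 182 182 182 182
 182 182 182 182 182 182 179 164 142 136 143 144 130  97  66  56  55  58
  58  57  58  59  59  59  60  58  59  58  59  59  59  59  59]
```

A gap of about 3 mm remains, uniform along the length. I push once more with the fingers a little higher, and this time measure while in contact.

Call:
jog_arm:
  commands:
    - [[0.02, 0, 0], 0, 0]
    - [[0.02, 0, 0], 0, 0]
    - [[0.02, 0, 0], 0, 0]
    - [[0.02, 0, 0], 0, 0]
    - [[0.02, 0, 0], 0, 0]
    - [[0.01, 0, 0], 0, 0]
    - [[0, 0, 0], 0, 0]
    - [[0, 0, 0], 0, 0]
    - [[0, 0, 0.03], 0, 0]
    - [[0, 0, 0.03], 0, 0]
    - [[0, 0, 0.03], 0, 0]
    - [[0, 0, 0.03], 0, 0]
    - [[0, 0, 0.03], 0, 0]
    - [[0, 0, 0.025], 0, 0]
    - [[-0.005, 0, 0], 0, 0]
    - [[-0.005, 0, 0], 0, 0]
    - [[-0.005, 0, 0], 0, 0]
    - [[-0.004, 0, 0], 0, 0]
    - [[0, 0, 0], 0, 0]

```text
time_s: 20.93
position: [0.5083, -0.2237, 0.077]
ee_rot: [[0.033, 0.999, 0.003], [0.999, -0.033, -0.002], [-0.002, 0.003, -1.0]]
ft_force: [-0.9, -0.6, 0.7]
grip_width: 0.0003
finger_force: 0.0
```

Call:
jog_arm:
  commands:
    - [[-0.002, 0, 0], 0, 0]
    - [[-0.002, 0, 0], 0, 0]
    - [[-0.001, 0, 0], 0, 0]

```text
time_s: 21.18
position: [0.5074, -0.2266, 0.0759]
ee_rot: [[0.031, 1.0, 0.001], [1.0, -0.031, -0.001], [-0.001, 0.001, -1.0]]
ft_force: [0.4, -0.8, -0.1]
grip_width: -0.0003
finger_force: 0.0
```

Call:
jog_arm:
  commands:
    - [[-0.001, 0, 0], 0, 0]
    - [[-0.001, 0, 0], 0, 0]

```text
time_s: 21.35
position: [0.5074, -0.227, 0.0757]
ee_rot: [[0.03, 1.0, 0.0], [1.0, -0.03, 0.001], [0.001, 0.0, -1.0]]
ft_force: [-0.1, 3.3, 3.0]
grip_width: -0.0005
finger_force: 2.0
```

```bash
cat >prof.py <<'E'
from h import *
s=state();print(s['position'],s['ft_force'])
W=wcam();g=W['pixels'].astype('float32').mean(2)
def prof(x,y0,y1):
    R=np.array(W['orientation']);K=W['intrinsics'];e=W['eye'];pr=[]
    for y in np.arange(y0,y1,-.001):
        c=R.T@(np.array([x,y-np.tan(np.radians(1.7))*(x-.5),.0705])-e);p=K@(c/c[2]);pr.append(cv2.getRectSubPix(g,(3,1),(float(p[0]),float(p[1]))).mean())
    return np.array(pr).astype(int)
for x in(.43,.46,.59):print(x,'far rim',prof(x,-.12,-.142),'near',prof(x,-.226,-.265))
E
python3 prof.py
```

```text
[ 0.50737487 -0.2270274   0.07567071] [-0.06387026  3.28139361  2.97827721]
0.43 far rim [201 200 200 200 200 200 200 200 201 200 200 201 153 150 156 156 148  62
  62  62  62  62] near [ 82  82  82  82  82  81  81  82  82  82  81  82  82  82  83 123 152 153
 153 184 203 204 204 204 203 204 204 204 200 153  60  34  35  35  35  34
  35  34  33  34]
0.46 far rim [204 204 203 203 203 202 203 202 202 203 202 202 153 152 162 162 152  67
  62  63  62  63] near [ 82  82  82  82  82  82  82  83  82  82  83  82  81  64  38  35  35  35
  35  36  35  35  35  35  34  36  43  56  60  59  59  58  60  93 141 153
 153 153 153 146]
0.59 far rim [199 199 200 200 200 201 201 201 201 201 201 200 146 152 157 158 141  65
  61  62  62  62] near [ 78  81  81  82  82  82  82  82  82  82  82  81  82  82  82 115 150 153
 151 174 191 127 102 129 148 156 157 157 156 155 154 153 121  58  34  35
  36  34  34  35]
```

Call:
jog_arm:
  commands:
    - [[-0.001, 0, 0], 0, 0]
    - [[-0.001, 0, 0], 0, 0]

```text
time_s: 21.57
position: [0.5073, -0.2291, 0.0754]
ee_rot: [[0.03, 1.0, 0.0], [1.0, -0.03, 0.001], [0.001, 0.0, -1.0]]
ft_force: [-0.4, 3.8, 2.5]
grip_width: 0.0
finger_force: 2.0
```

Call:
jog_arm:
  commands:
    - [[-0.001, 0, 0], 0, 0]
    - [[-0.001, 0, 0], 0, 0]

```text
time_s: 21.73
position: [0.5073, -0.2298, 0.0754]
ee_rot: [[0.029, 1.0, 0.0], [1.0, -0.029, 0.003], [0.003, 0.0, -1.0]]
ft_force: [-0.4, 9.4, 5.3]
grip_width: -0.0001
finger_force: 5.0
```

```bash
python3 prof.py
```

```text
[ 0.5073261  -0.22979372  0.07535155] [-0.38676385  9.36401368  5.31346671]
0.43 far rim [200 200 199 199 199 198 198 198 199 199 199 199 199 199 165 146 155 157
 157 101  60  60] near [ 85  85  85  86  85  85  85  85  85  85  85  85  85  85  85  85  85  87
 121 149 150 154 190 202 202 202 202 202 203 202 202 190 118  40  35  35
  34  34  35  35]
0.46 far rim [204 204 204 203 203 202 202 201 201 201 201 201 201 201 163 148 160 163
 163  99  61  61] near [ 86  86  85  85  85  86  86  86  86  85  86  85  85  85  86  80  53  35
  35  34  34  34  34  34  35  35  34  34  37  48  58  59  58  58  59  66
 115 148 153 152]
0.59 far rim [198 198 198 198 198 198 199 199 200 199 200 200 200 200 152 148 155 157
 155  85  60  61] near [ 83  77  78  84  85  85  85  85  85  85  85  85  85  85  85  85  85  87
 120 149 150 137 112 129 148 155 155 155 155 153 153 153 153 153 145  92
  41  34  34  34]
```

Now the rims touch: no bench shows between them at x = 0.59, and the tin's width still measures 113 mm, so it stands flat. I back off, rise and check from above.

Call:
jog_arm:
  commands:
    - [[0.01, 0, 0], 0, 0]
    - [[0.01, 0, 0], 0, 0]
    - [[0, 0, 0], 0, 0]
    - [[0, 0, -0.03], 0, 0]
    - [[0, 0, -0.03], 0, 0]
    - [[0, 0, -0.03], 0, 0]
    - [[0, 0, -0.03], 0, 0]
    - [[0, 0, -0.03], 0, 0]
    - [[0, 0, -0.025], 0, 0]
    - [[-0.02, 0, 0], 0, 0]
    - [[-0.02, 0, 0], 0, 0]
    - [[-0.02, 0, 0], 0, 0]
    - [[-0.02, 0, 0], 0, 0]
    - [[-0.02, 0, 0], 0, 0]
    - [[0, 0, 0], 0, 0]
    - [[0, 0, 0], 0, 0]
    - [[0, 0, 0], 0, 0]
    - [[0, 0, 0], 0, 0]

```text
time_s: 23.28
position: [0.5047, -0.3108, 0.2503]
ee_rot: [[0.029, 1.0, -0.0], [1.0, -0.029, 0.0], [0.0, -0.0, -1.0]]
ft_force: [-0.0, 0.3, -0.0]
grip_width: 0.0003
finger_force: 0.0
```

```bash
python3 gap.py
```

```text
[ 0.5069 -0.2423  0.3745]
0.43 [154 154 153 153 153 153 154 154 150 135 115  95  79  71  70  71  77 105
 135 145 141 132 144 171 184 186 186 186 186 186 186 186 186 186 186 186
 186 186 186 186 186 186 186 186 186 186 186 186 186 186 186]
0.48 [165 165 165 165 165 165 165 165 165 165 163 149 114  80  70  70  79 110
 139 149 144 132 144 173 183 169 145 143 157 161 146 107  68  55  71 104
 129 145 155 160 161 161 162 161 161 161 160 160 160 160 160]
0.53 [165 165 165 165 165 165 165 165 165 165 163 147 111  79  70  70  76 103
 134 147 144 132 145 173 181 167 142 142 157 161 145 105  66  56  85 129
 153 160 161 161 161 161 161 161 160 160 160 160 160 159 159]
0.57 [160 160 160 159 160 160 159 159 159 159 157 140 106  77  70  69  77 104
 133 145 142 133 145 171 178 161 136 139 152 156 142 108  69  57  85 126
 149 156 157 156 156 156 156 156 155 155 155 155 155 155 154]
0.6 [ 59  59  59  58  59  59  59  59  59  59  59  61  66  70  69  66  75 104
 131 143 140 133 146 171 178 167 145 140 148 151 136 103  66  57  84 123
 145 151 152 152 151 151 151 151 151 151 150 151 151 150 151]
0.64 [182 182 182 183 182 182 183 182 182 182 182 182 182 182 182 182 182 182
 182 182 182 182 182 182 179 165 143 136 142 144 129  97  65  55  57  58
  58  58  59  59  60  60  60  59  59  59  60  60  59  60  60]
```

The tin springs back a few millimetres when released, either from a slight tilt or from rebound off the pair. I retry with a low push, light contact and a slow release, measuring before and after.

Call:
jog_arm:
  commands:
    - [[0.02, 0, 0], 0, 0]
    - [[0.02, 0, 0], 0, 0]
    - [[0.02, 0, 0], 0, 0]
    - [[0.02, 0, 0], 0, 0]
    - [[0.02, 0, 0], 0, 0]
    - [[0.01, 0, 0], 0, 0]
    - [[0, 0, 0], 0, 0]
    - [[0, 0, 0.035], 0, 0]
    - [[0, 0, 0.035], 0, 0]
    - [[0, 0, 0.035], 0, 0]
    - [[0, 0, 0.035], 0, 0]
    - [[0, 0, 0.035], 0, 0]
    - [[0, 0, 0.03], 0, 0]
    - [[-0.005, 0, 0], 0, 0]
    - [[-0.005, 0, 0], 0, 0]
    - [[-0.005, 0, 0], 0, 0]
    - [[-0.004, 0, 0], 0, 0]
    - [[0, 0, 0], 0, 0]

```text
time_s: 24.83
position: [0.5087, -0.2236, 0.0474]
ee_rot: [[0.033, 0.999, 0.003], [0.999, -0.033, -0.002], [-0.002, 0.003, -1.0]]
ft_force: [-0.6, 1.3, 0.2]
grip_width: -0.0002
finger_force: 0.0
```

Call:
jog_arm:
  commands:
    - [[-0.001, 0, 0], 0, 0]
    - [[-0.001, 0, 0], 0, 0]

```text
time_s: 25.0
position: [0.5078, -0.2237, 0.0465]
ee_rot: [[0.031, 1.0, 0.002], [1.0, -0.031, -0.001], [-0.001, 0.002, -1.0]]
ft_force: [-0.2, -0.3, -0.8]
grip_width: 0.0001
finger_force: 0.0
```

Call:
jog_arm:
  commands:
    - [[-0.001, 0, 0], 0, 0]

```text
time_s: 25.08
position: [0.5077, -0.2239, 0.0462]
ee_rot: [[0.031, 1.0, 0.001], [1.0, -0.031, -0.0], [-0.0, 0.001, -1.0]]
ft_force: [0.5, 2.6, 2.7]
grip_width: -0.0
finger_force: 1.3
```

```bash
python3 prof.py
```

```text
[ 0.50772214 -0.22393277  0.04618314] [0.51957331 2.56387183 2.73341543]
0.43 far rim [192 192 192 192 192 192 192 192 192 192 192 192 163 139 145 146 145  63
  57  56  57  58] near [ 75  75  75  75  75  75  75  75  75  76  75  75  75  70  41  31  32  31
  32  32  31  31  31  30  31  32  31  38  57  63  60  63  95 117 122 122
 122 122 122 122]
0.46 far rim [196 196 195 195 195 194 195 195 195 195 195 195 165 140 149 149 147  64
  57  58  58  58] near [31 32 31 31 32 31 33 31 32 47 54 54 55 54 55 55 54 54 55 54 54 54 55 53
 54 54 54 54 54 54 55 53 54 53 48 46 44 43 40 38]
0.59 far rim [191 191 191 191 191 191 191 191 191 191 191 192 153 139 145 147 145  65
  57  57  58  58] near [72 75 74 75 75 75 75 74 75 75 74 74 75 74 75 75 79 43 31 32 31 32 31 31
 32 31 31 30 31 31 32 40 51 53 52 53 53 53 53 53]
```

Call:
jog_arm:
  commands:
    - [[-0.001, 0, 0], 0, 0]
    - [[-0.001, 0, 0], 0, 0]

```text
time_s: 25.3
position: [0.5077, -0.2242, 0.0458]
ee_rot: [[0.029, 1.0, 0.001], [1.0, -0.029, 0.002], [0.002, 0.001, -1.0]]
ft_force: [-0.6, 6.6, 7.4]
grip_width: 0.0003
finger_force: 3.8
```

Call:
jog_arm:
  commands:
    - [[-0.001, 0, 0], 0, 0]

```text
time_s: 25.38
position: [0.5077, -0.2245, 0.0458]
ee_rot: [[0.029, 1.0, 0.001], [1.0, -0.029, 0.003], [0.003, 0.001, -1.0]]
ft_force: [-0.9, 7.8, 6.6]
grip_width: 0.0001
finger_force: 4.1
```

Call:
jog_arm:
  commands:
    - [[-0.0005, 0, 0], 0, 0]

```text
time_s: 25.47
position: [0.5077, -0.2248, 0.0458]
ee_rot: [[0.028, 1.0, 0.001], [1.0, -0.028, 0.003], [0.003, 0.001, -1.0]]
ft_force: [-0.3, 7.2, 6.5]
grip_width: 0.0002
finger_force: 4.0
```

```bash
python3 prof.py | cut -c1-120
```

```text
[ 0.507695   -0.22478656  0.04577432] [-0.29349883  7.17158455  6.47935097]
0.43 far rim [192 192 192 192 192 192 192 192 192 192 192 192 193 168 137 144 145 146
  83  55  55  56] near [ 77  77  78  77  77  77  77  78  77  77  77  77  77  77  72  40  32  31
  31  30  31  32  31  32  31  32  31  32  39  57  62  62  72 107 119 121
 121 121 121 121]
0.46 far rim [196 196 196 195 195 195 194 194 195 195 195 194 195 169 138 148 149 150
  82  57  56  57] near [31 31 33 32 33 31 32 31 30 32 49 54 53 54 54 55 54 55 54 54 54 55 54 55
 54 54 54 53 53 54 53 54 54 54 53 51 49 47 46 44]
0.59 far rim [189 189 189 189 189 189 189 189 189 189 189 189 191 159 137 145 147 147
  77  56  56  57] near [71 72 77 77 77 77 77 78 77 77 77 76 77 77 77 77 74 48 31 31 31 31 31 31
 31 31 31 31 31 32 32 35 47 52 53 53 53 53 53 52]
```

Call:
jog_arm:
  commands:
    - [[-0.001, 0, -0.0005], 0, 0]

```text
time_s: 25.6
position: [0.5076, -0.2259, 0.046]
ee_rot: [[0.028, 1.0, 0.001], [1.0, -0.028, 0.003], [0.003, 0.0, -1.0]]
ft_force: [1.3, 3.7, 1.6]
grip_width: -0.0003
finger_force: 1.7
```

Call:
jog_arm:
  commands:
    - [[-0.001, 0, 0], 0, 0]

```text
time_s: 25.68
position: [0.5075, -0.2269, 0.0459]
ee_rot: [[0.029, 1.0, 0.001], [1.0, -0.029, 0.003], [0.003, 0.0, -1.0]]
ft_force: [0.3, 8.6, 5.1]
grip_width: 0.0003
finger_force: 4.6
```

Call:
jog_arm:
  commands:
    - [[-0.001, 0, 0], 0, 0]

```text
time_s: 25.77
position: [0.5075, -0.227, 0.0459]
ee_rot: [[0.028, 1.0, 0.0], [1.0, -0.028, 0.004], [0.004, 0.0, -1.0]]
ft_force: [-0.3, 10.6, 4.8]
grip_width: 0.0002
finger_force: 5.7
```

```bash
python3 prof.py | cut -c1-120 | grep far
```

```text
0.43 far rim [191 191 191 191 191 191 191 191 191 191 191 191 191 191 192 143 141 145
0.46 far rim [196 196 196 196 195 195 195 194 194 194 194 194 195 195 195 138 143 149
0.59 far rim [190 190 190 190 190 190 190 190 190 190 190 190 190 190 190 138 142 146
```

The far rim has moved 3 mm, so this is contact again, now with a low push. I release slowly.

Call:
jog_arm:
  commands:
    - [[0.0007, 0, 0], 0, 0]
    - [[0.0007, 0, 0], 0, 0]
    - [[0.0007, 0, 0], 0, 0]
    - [[0.0007, 0, 0], 0, 0]
    - [[0.0007, 0, 0], 0, 0]
    - [[0.0007, 0, 0], 0, 0]

```text
time_s: 26.32
position: [0.5075, -0.2266, 0.0459]
ee_rot: [[0.031, 1.0, 0.001], [1.0, -0.031, -0.0], [-0.0, 0.001, -1.0]]
ft_force: [1.4, 1.8, 1.5]
grip_width: 0.0003
finger_force: 1.1
```

Call:
jog_arm:
  commands:
    - [[0.001, 0, 0], 0, 0]
    - [[0.001, 0, 0], 0, 0]
    - [[0.002, 0, 0], 0, 0]
    - [[0.004, 0, 0], 0, 0]
    - [[0.008, 0, 0], 0, 0]
    - [[0, 0, 0], 0, 0]

```text
time_s: 26.82
position: [0.5076, -0.2083, 0.0458]
ee_rot: [[0.029, 1.0, -0.0], [1.0, -0.029, 0.001], [0.001, -0.0, -1.0]]
ft_force: [-0.5, 1.5, 0.0]
grip_width: 0.0005
finger_force: 0.0
```

```bash
python3 prof.py | cut -c1-120 | grep -v ^.[0-9]*.*near
```

```text
[ 0.50763765 -0.20827021  0.04581392] [-0.4874949   1.46527042  0.01262088]
0.43 far rim [186 185 186 186 186 186 185 184 184 184 184 185 185 185 184 124 134 141
 115 116 116 116 116 116 116 116 115 115 114 114 112 111 110 109 108 106
 104 102 101  99]
0.46 far rim [189 189 189 189 189 189 189 189 189 189 189 189 189 189 188 122 135 145
 37 35 33 31 29 28 27 26 25 25 25 25 24 24 24 24]
0.59 far rim [186 185 185 185 184 184 183 183 184 183 184 185 185 186 186 123 134 140
 49 49 49 49 49 49 50 51 53 56 59 64 70 76 83 89]
```

The far rim stayed at −0.1347, so there was no spring-back. I rise and check the seam from above.

Call:
jog_arm:
  commands:
    - [[0, 0, -0.02], 0, 0]
    - [[0, 0, -0.03], 0, 0]
    - [[0, 0, -0.03], 0, 0]
    - [[0, 0, -0.03], 0, 0]
    - [[0, 0, -0.03], 0, 0]
    - [[0, 0, -0.03], 0, 0]
    - [[0, 0, -0.035], 0, 0]
    - [[-0.02, 0, 0], 0, 0]
    - [[-0.02, 0, 0], 0, 0]
    - [[-0.02, 0, 0], 0, 0]
    - [[-0.02, 0, 0], 0, 0]
    - [[-0.02, 0, 0], 0, 0]
    - [[0, 0, 0], 0, 0]
    - [[0, 0, 0], 0, 0]
    - [[0, 0, 0], 0, 0]
    - [[0, 0, 0], 0, 0]

```text
time_s: 28.2
position: [0.5048, -0.3088, 0.2509]
ee_rot: [[0.029, 1.0, 0.0], [1.0, -0.029, 0.0], [0.0, -0.0, -1.0]]
ft_force: [-0.1, -0.0, -0.1]
grip_width: 0.0
finger_force: 0.0
```

```bash
python3 gap.py
```

```text
[ 0.507  -0.2404  0.375 ]
0.43 [156 155 154 155 155 155 156 156 157 156 153 141 122 103  87  73  70  71
  69  73  99 132 145 142 131 136 167 183 187 187 187 187 187 187 186 187
 186 186 187 187 187 186 187 186 186 187 187 186 187 186 186]
0.48 [166 165 165 166 165 165 165 165 165 165 165 166 165 154 119  83  71  70
  70  75 103 136 148 144 129 109 115 139 158 161 145 107  66  59  87 120
 140 153 160 162 162 162 161 162 162 161 161 160 160 160 160]
0.53 [166 166 166 166 165 165 165 166 166 165 165 165 165 153 121  86  71  70
  69  74  99 129 145 144 129 108 115 140 158 163 151 116  72  67 108 146
 160 162 162 161 161 161 161 160 160 160 160 160 159 159 159]
0.57 [160 160 160 160 160 160 160 159 160 160 160 160 159 146 115  83  71  70
  71  76 100 129 144 144 131 116 121 139 154 158 145 110  71  63  96 133
 152 157 157 156 157 156 157 156 156 156 156 156 155 155 155]
0.6 [ 59  60  59  60  60  59  59  59  59  60  60  59  60  60  63  68  71  69
  67  73  99 128 141 142 130 116 120 136 149 152 138 104  68  63  95 130
 148 152 152 152 151 151 151 151 151 151 151 151 150 151 151]
0.64 [183 183 183 183 183 183 183 183 183 183 183 183 183 183 183 183 183 183
 183 183 183 183 183 183 182 169 146 138 143 145 131  97  65  56  57  58
  58  59  59  60  60  60  60  59  59  60  60  60  60  59  60]
```

Straight down, no bench shows between the rims anywhere along the overlap, the tin is parallel to the pair, and the pair has not moved. I hand it in.

```bash
python3 -c "
from workcell import workorder;print(workorder.close_job())"
```

```text
the job is handed in; nothing more can be done
None
```

The single loaf tin stands on its base, mouth up, with one long side snug against and parallel to the strapped pair, done by pushing only. The pair stayed put within my measurement, the fingers stayed clear of the muffins, dredger and pastry ring, and I handed it in at 28 s.

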